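# Clear the slide box off the reagent rack and load two reagents

### The job

A slide box has been left lying on the reagent rack: first lift it off and lay it flat on the green mat, with both its ends on the mat. Then stand the red-capped and the blue-capped bottle upright in the rack, each down on the floor of the cell whose floor tag has its colour, setting things down rather than dropping them. Do not tip the bottles, and leave all the other bottles, the jar and the cup standing where they are.

Things in the scene. Friction and masses are not known exactly. Their poses are not given: they have to be found in the camera images.
- slide_box: The obstacle: a closed yellow slide box with a paper label on its lid, 50 (its x) x 150 (its y) x 32 (z) mm, about 220 g, loose. At the start it lies flat on the rack's rim over the row of three cells nearest the robot, hiding their floors. It can be gripped across its 50 mm width at mid-length, where the rack's far row has an empty cell. Origin: centre of its underside, z up.
- box_end_a (a point): Middle of the slide box's lower edge at its +y end (75 mm from its origin).
- box_end_b (a point): Middle of the slide box's lower edge at its -y end (75 mm from its origin).
- mat: Green rubber mat fixed to the bench, 130 (x) x 210 (y) x 4 mm. Origin: centre of its underside; its top is 4 mm up.
- rack: Grey open reagent rack fixed to the bench, 108 (x) x 160 (y) x 40 mm high, with 2 rows of 3 square cells. Walls and floor 4 mm thick, cells 48 mm square inside, pitch 52 mm: cell centres at x = -26 (near row) or +26 mm (far row), y = -52, 0, +52 mm. Origin: centre of its underside, z up. The two outer cells of the far row hold amber bottles; the far middle cell is empty.
- tag_red: Red square floor tag, 46 mm, of one of the three near-row cells: the cell for the red-capped bottle. Flat look-only plate, less than 1 mm. Origin: centre of the cell floor (4 mm above the bench).
- tag_blue: Blue square floor tag, 46 mm, of another near-row cell: the cell for the blue-capped bottle. Flat look-only plate, less than 1 mm. Origin: centre of the cell floor (4 mm above the bench).
- tag_black: Black square floor tag, 46 mm, of the third near-row cell, which stays empty. Origin: centre of the cell floor (4 mm above the bench).
- red_bottle: Closed plastic reagent bottle: cylinder 32 mm across up to 70 mm, then a short shoulder and a 23 mm wide cap to 95 mm height; 60 g. White body, red cap and red stripe; stands on the bench among the clutter. Origin: centre of its underside, z up along the bottle.
- blue_bottle: Closed plastic reagent bottle: cylinder 32 mm across up to 70 mm, then a short shoulder and a 23 mm wide cap to 95 mm height; 60 g. White body, blue cap and blue stripe; stands on the bench among the clutter. Origin: centre of its underside, z up along the bottle.
- green_bottle: Bystander. Same bottle with green cap and stripe, standing on the bench. Origin: centre of its underside, z up along the bottle.
- rack_bottle_a: Bystander. Same size of bottle, amber with black cap, standing in an outer cell of the rack's far row. Origin: centre of its underside, z up along the bottle.
- rack_bottle_b: Bystander. Same size of bottle, amber with black cap, in the other outer cell of the far row. Origin: centre of its underside, z up along the bottle.
- stain_jar: Bystander. Amber jar with black lid, 42 mm across, 70 mm high, standing on the bench. Origin: centre of its underside, z up along the bottle.
- specimen_cup: Bystander. Clear specimen cup with orange lid, 49 mm across at the lid, 64 mm high, standing on the bench. Origin: centre of its underside, z up along the bottle.
- wash_bottle: Bystander. White wash bottle with red cap and bent spout, 56 mm across, 180 mm high, standing at the back of the bench. Origin: centre of its underside, z up along the bottle.
There are look-alikes about, which are no part of the job. There is more than one size of the slide_box; the one meant has the size given above.

How it is judged:
By the outcome, as a careful person would: the job done as asked, in the order asked, and still so for the second after the job is handed in, with the robot touching nothing.
It also fails if it takes over 72 s, if anything falls off the work surface, if the arm or the gripper's body presses on something with over 40 N, if the wrist force passes 120 N, or if a joint passes its speed limit or range.

### The arm

A 6-joint arm with a two-finger parallel gripper is mounted at the origin on the work surface. World frame = base frame: x ahead of the robot, y to its left, z up, the work surface at z = 0. Lengths are in m, angles in rad, forces in N, time in s.
With the tool pointing down it reaches from about 0.35 to 0.975 m from the base axis. Payload 4.9 kg.
Tool frame: the origin (TCP) lies at the very end of the fingers, on their centre line; the grasp point (between the pads) lies 19 mm behind it (ctrl.grip_depth is the z of the grasp point in the tool frame, in m); z points along the fingers, y is the line along which they close (so a half turn about z gives the same grasp; the last joint's range is limited). The gripper opens to 85 mm and grips with 20 to 120 N. Pads are 22 mm wide; open, the fingers measure 114 mm over their backs; the gripper's body (76 mm by 85 mm) begins 54 mm behind the grasp point. The pads swing forward as they close: fully open they stand 13 mm farther back than shut.
Start: joints at [1.227, 0.053, 1.613, -0, 1.476, -0.119], TCP at [0.139, 0.609, 0.196] pointing down, gripper open.
Joint ranges: [-3.01, 3.01], [-1.01, 2.22], [0.06, 2.58], [-1.02, 4.17], [0.09, 2.62], [-3.14, 3.14]. Speed limits (rad/s): [2.57, 2.57, 3.14, 3.14, 3.14, 3.14].

### API

Orientations are given as [roll, pitch, yaw] about the fixed x, y, z axes, in that order (R = Rz(yaw) Ry(pitch) Rx(roll)).
In Python, from plant import ctrl, vision gives the robot as it stands.
- The arm moves only by the tool jog_arm, never from a script. Its argument "increments" is one flat list of numbers, 5 for each row, row after row: the finger opening in mm, from 0 to 85.4, then the shift along the tool's x, y, z scaled (see below), then the turn about the tool's z scaled (see below). In form: [gripper, tx, ty, tz, turn, gripper, tx, ty, tz, turn, ...]. A call has 1 to 8 rows; each row shifts and turns the commanded pose from where the row before left it, along the tool's axes as they then stand; what a row does not reach is not made up. The controller multiplies each number of a shift by 4 cm and each number of a turn by 0.15 rad. A row lasts 1/10 s, in which the tool goes at most 50 mm and 8.59 degrees, less where a joint would pass 70% of its speed; a pose out of reach is approached as far as the arm can. A call with a number of a shift or a turn outside -1 to 1 is refused whole. A call with a gripper value outside its range is refused whole. The fingers move at their own pace and stop on an object; the grip force is fixed at half the most. Time passes only in rows, so rows that do not move let the fingers close. It gives the time, the measured TCP pose, the force, the opening and the grip force at its end, in the units of the state.
- ctrl.get_obs(): the state, without advancing time (a new reading comes with each control period).
- vision.read_camera(name): name is "side" or "top"; returns (picture, depth): 480x640x3 uint8, blue, green, red; 480x640 float32, m along the optical axis (not along the pixel's ray), 0 where there is no reading.
- vision.get_calibration(name): a dict with "vertical_fov" (degrees; the focal length in pixels is half the picture's height over the tangent of half this angle, whatever the lens; pixels are square), "cx", "cy" (the principal point, pixels), "distortion" ([k1, k2, p1, p2, k3] as OpenCV has them; the pictures are not rectified), "origin" and "orientation" of the camera in the world. Camera axes: x right, y down, z forward; pixel columns grow to the right and rows downward; lengths in m; the calibration is good to about 2 mm. A picture is of the moment at which its call begins. get_calibration takes no time and is no camera call.
- ctrl.job_done(): hands the job in; it is judged then, once.
Trained networks look in the newest picture that a camera, given by its name, has taken for a name from the list of things; names that differ only in an ending like _2 or _b are one class to them, and where a whole thing is asked for, a point or a joint stands for the part that bears it (a point fixed in the world has none). Each returns a list of dicts, best first, with "score" (0 to 1); they miss things now and then, are a little off and sometimes report something else, mostly with a low value. They report only what shows in the picture. A call takes as long as a camera call. They do not tell look-alikes from the thing itself.
- vision.regions_of(camera, query): "mask" (480x640 bool, what is visible of it) and "pixel" ([column, row] in pixels, amid what is visible of it).
The state is a dict: "clock": time; "joint_positions": joint angles; "joint_vel": joint speeds; "tau": joint torques, N m; "tcp_pos": TCP position; "tcp_rot": TCP orientation; "ft_force": force on the tool from outside, world axes, zero at the start; "moment": the same for the moment, N m; "width": opening from 0.0 (shut) to 1.0 (fully open); "grip_force": force on a finger pad.
Only numpy, scipy, OpenCV 4.12 (cv2) and the standard library are available. Lean on these libraries where they do the work, as an engineer would, in place of code of your own. Each camera call takes 0.05 s, during which the arm holds its last target. There are 200 camera calls.

## Working session

There is one attempt and no reset: what is moved stays moved. The work goes in short steps, Python scripts to look and compute and a tool call to move; the robot and the scene stay as the last step left them, time stands still between calls to the robot, and variables do not carry over. Pictures are saved under pics/ and viewed, at most 10 in all, crops included, and the job is handed in when it is done.

Besides the shell and the picture viewer there is one more tool, called by a JSON object that holds its "fn" and its "kwargs". jog_arm: Moves the arm, as the interface text tells. Its arguments: {"type":"object","properties":{"increments":{"type":"array"}},"required":["increments"]}

```bash
ls; mkdir -p pics
cat > h.py <<'E'
import numpy as np, cv2
from plant import ctrl, vision
from scipy.spatial.transform import Rotation as R
def cal(n):
    c=vision.get_calibration(n); f=240/np.tan(np.radians(c["vertical_fov"])/2)
    K=np.array([[f,0,c["cx"]],[0,f,c["cy"]],[0,0,1.]])
    o=np.array(c["orientation"],float)
    M=o if o.shape==(3,3) else R.from_euler('xyz',o).as_matrix()
    return K,np.array(c["distortion"],float),M,np.array(c["origin"])
def cloud(n,depth):
    K,d,M,o=cal(n)
    v,u=np.mgrid[0:480,0:640]
    p=cv2.undistortPoints(np.stack([u,v],-1).reshape(-1,1,2).astype(np.float64),K,d).reshape(480,640,2)
    P=np.dstack([p,np.ones((480,640))])*depth[...,None]
    W=P@M.T+o; W[depth==0]=np.nan
    return W
E
python3 - <<'E'
from h import *
for n in("top","side"):
    p,d=vision.read_camera(n); cv2.imwrite(f"pics/{n}0.png",p); np.save(f"{n}0.npy",d)
    print(n,vision.get_calibration(n))
    W=cloud(n,d)
    for q in ["slide_box","mat","rack","red_bottle","blue_bottle","green_bottle","rack_bottle_a","stain_jar","specimen_cup","wash_bottle"]:
        for r in vision.regions_of(n,q)[:5]:
            X=W[r["mask"]]; X=X[~np.isnan(X[:,0])]
            print(q,round(r["score"],2),np.round(r["pixel"]),r["mask"].sum(), np.round(np.median(X,0),3) if len(X) else None, np.round(np.percentile(X,[2,98],axis=0),3).tolist() if len(X) else None)
print(ctrl.get_obs())
E
```

```text
pics
top {'vertical_fov': 45.956767908909065, 'cx': 320.128637622709, 'cy': 239.55017927943132, 'distortion': array([-0.01324266,  0.        ,  0.        ,  0.        ,  0.        ]), 'origin': array([ 0.48247718, -0.00315807,  1.05220856]), 'orientation': array([-3.04598894, -0.00498984, -1.56624427])}
slide_box 0.69 [442. 352.] 1076 [ 0.378 -0.225  0.021] [[0.349, -0.271, 0.013], [0.408, -0.18, 0.025]]
mat 0.88 [177. 254.] 7972 [0.548 0.265 0.005] [[0.471, 0.163, 0.001], [0.626, 0.367, 0.009]]
rack 0.75 [446. 258.] 2208 [ 0.548 -0.241  0.012] [[0.501, -0.319, -0.0], [0.58, -0.162, 0.043]]
rack 0.39 [280. 127.] 1209 [0.764 0.067 0.105] [[0.75, 0.044, 0.008], [0.798, 0.095, 0.176]]
red_bottle 0.82 [333. 315.] 263 [ 0.446 -0.031  0.092] [[0.431, -0.046, 0.066], [0.46, -0.018, 0.098]]
red_bottle 0.5 [450. 285.] 2623 [ 0.495 -0.233  0.072] [[0.471, -0.308, 0.038], [0.52, -0.162, 0.075]]
blue_bottle 0.91 [337. 207.] 323 [ 0.635 -0.033  0.075] [[0.625, -0.046, 0.006], [0.651, -0.019, 0.098]]
green_bottle 0.6 [301. 233.] 311 [0.589 0.025 0.077] [[0.577, 0.011, 0.017], [0.604, 0.04, 0.098]]
[... 2852 characters left out ...]
]]
{'clock': 1.1, 'joint_positions': array([ 1.22701023e+00,  5.27047776e-02,  1.61287885e+00, -1.71891619e-05,
        1.47599312e+00, -1.18997925e-01]), 'joint_vel': array([-1.39852755e-03, -6.49081545e-05,  1.06504608e-03, -4.84872504e-04,
       -5.60355114e-04, -3.31103640e-04]), 'tau': array([ 1.64227065e-03, -3.93721604e+01, -3.70462310e+01, -5.93211530e-05,
        6.68248376e-04, -1.78028621e-06]), 'tcp_pos': array([0.13931335, 0.60926751, 0.19641326]), 'tcp_rot': array([3.14157890e+00, 1.88788479e-05, 2.91680611e+00]), 'ft_force': array([ 0.69543534, -0.05003892, -0.10641133]), 'moment': array([-0.01415503, -0.01940731,  0.00399213]), 'grip_force': 0.0, 'width': 0.9975876620871553}
```

Run:
```python
from h import *
p=cv2.imread("pics/top0.png"); q=cv2.imread("pics/side0.png")
cv2.imwrite("pics/a.png",cv2.resize(p[90:390,120:520],None,fx=2,fy=2))
cv2.imwrite("pics/b.png",cv2.resize(q[170:420,120:440],None,fx=2.4,fy=2.4))
pts=[]
for n in("top","side"):
    W=cloud(n,np.load(n+"0.npy"));x,y,z=W[...,0],W[...,1],W[...,2]
    m=(z>.06)&(z<.082)&(x>.455)&(x<.527)&(y<-.14)&(y>-.34)
    r=cv2.minAreaRect(W[m][:,:2].astype(np.float32)*1000); print(n,"box",r,m.sum(),np.median(z[m]))
    pc,g=(p,0) if n=="top" else (q,0)
    hsv=cv2.cvtColor(pc,cv2.COLOR_BGR2HSV)
    m=(hsv[...,0]>40)&(hsv[...,0]<85)&(hsv[...,1]>70)&(abs(z-.004)<.012)&(y>.13)&(y<.4)
    print("mat",cv2.minAreaRect(W[m][:,:2].astype(np.float32)*1000),m.sum())
    m=(abs(z-.04)<.006)&(x>.44)&(x<.60)&(y<-.14)&(y>-.34)
    print("rackrim",cv2.minAreaRect(W[m][:,:2].astype(np.float32)*1000),m.sum(),np.percentile(W[m],[1,99],axis=0).round(3))
    for nm,c in dict(red=(.446,-.032),blue=(.637,-.033),green=(.59,.026),jar=(.489,.028),cup=(.547,-.029),ra=(.556,-.19),rb=(.551,-.294)).items():
        d=np.hypot(x-c[0],y-c[1]); zz=z[(d<.02)]; top=np.nanpercentile(zz,97)
        m=(d<.025)&(abs(z-top)<.006); print(nm,W[m].mean(0).round(4),cv2.minEnclosingCircle(W[m][:,:2].astype(np.float32)*1000))
```

```text
top box ((495.31341552734375, -236.49554443359375), (48.5677604675293, 149.17274475097656), 0.25693637132644653) 2495 0.07171270969985677
mat ((549.1239624023438, 266.228271484375), (129.94052124023438, 209.15887451171875), 19.506309509277344) 7770
rackrim ((525.2705078125, -242.4627685546875), (160.38291931152344, 111.4813461303711), 88.03436279296875) 832 [[ 0.478 -0.323  0.034]
 [ 0.582 -0.162  0.045]]
red [ 0.4454 -0.0325  0.095 ] ((445.5118713378906, -32.43345260620117), 11.353017807006836)
blue [ 0.6406 -0.034   0.0949] ((640.8400268554688, -34.25584030151367), 11.30295181274414)
green [0.5931 0.0262 0.095 ] ((593.1627197265625, 25.854753494262695), 11.54357624053955)
jar [0.4888 0.0289 0.0703] ((488.9021301269531, 29.040966033935547), 18.756832122802734)
cup [ 0.5473 -0.0289  0.0641] ((547.3722534179688, -28.903060913085938), 24.432153701782227)
ra [ 0.5572 -0.1936  0.099 ] ((557.5881958007812, -193.80654907226562), 11.500777244567871)
rb [ 0.5502 -0.2946  0.0985] ((549.9015502929688, -294.5447692871094), 11.738536834716797)
side box ((494.7416076660156, -240.03448486328125), 
[... 300 characters left out ...]
3486328) 1295 [[ 0.469 -0.327  0.034]
 [ 0.581 -0.168  0.046]]
red [ 0.4438 -0.0374  0.0945] ((444.64227294921875, -35.45579528808594), 12.092464447021484)
blue [ 0.639  -0.0385  0.0941] ((639.7401123046875, -35.80009460449219), 14.01938533782959)
green [0.5917 0.021  0.0945] ((591.2009887695312, 22.196678161621094), 12.399194717407227)
jar [0.4876 0.0242 0.0699] ((488.51129150390625, 26.045024871826172), 20.50065803527832)
cup [ 0.5461 -0.032   0.0642] ((547.000732421875, -29.30221939086914), 24.71980094909668)
ra [ 0.5558 -0.1979  0.0986] ((557.4996948242188, -194.82717895507812), 14.270566940307617)
rb [ 0.5488 -0.3007  0.0983] ((548.7907104492188, -298.8302307128906), 11.956640243530273)
```

View pics/a.png

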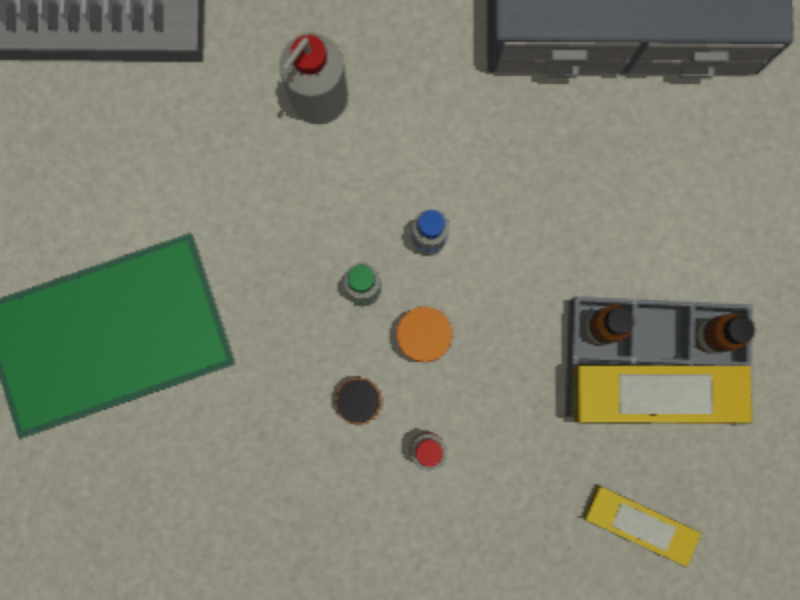

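View pics/b.png

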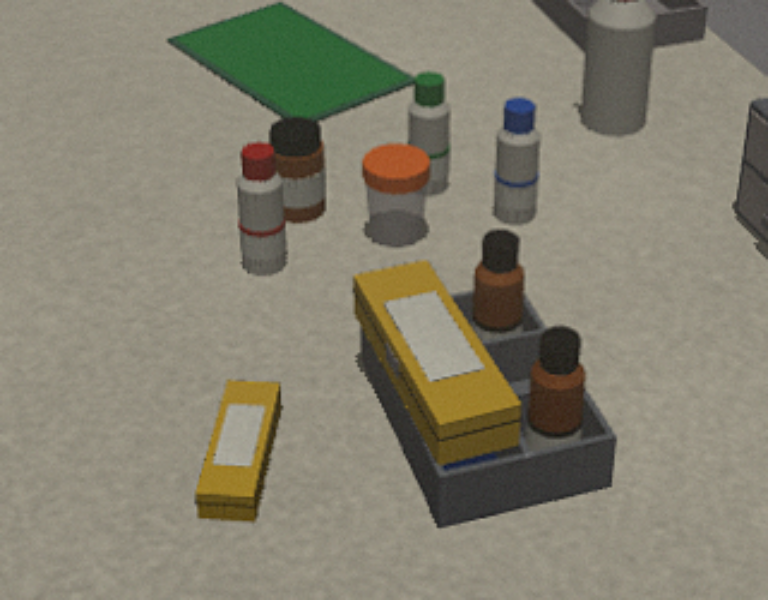

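Slide boxes: top-picture pixels (450,287), lying on the rack and measured 49x149 mm with its top at 72 mm, and (442,352), on the bench and clearly smaller. The crops confirm the one on the rack is the box meant. The red bottle is at (333,315), the blue at (337,207) and the green at (301,233). The red thing at (278,115) is only the wash bottle's cap.

```bash
cat >> h.py <<'E'
def plan(x,y,z,yaw,g,step=.04,start=None):
    """print move in tool-axis units, split into equal rows"""
    o=ctrl.get_obs(); p=np.array(o["tcp_pos"]) if start is None else np.array(start[:3]); w=o["tcp_rot"][2] if start is None else start[3]
    D=np.array([x,y,z])-p; dw=(yaw-w+np.pi)%(2*np.pi)-np.pi
    n=int(np.ceil(max(np.linalg.norm(D)/step,abs(dw)/.148,1)))
    rows=[]
    for i in range(n):
        a=w+dw*i/n
        t=R.from_euler('xyz',[np.pi,0,a]).as_matrix().T@D/n/.04
        rows.append([g]+[round(float(v),2) for v in t]+[round(-dw/n/.15,2)])
    print(n,"rows; t=",round(o["clock"],2))
    for i in range(0,n,8): print(str(sum(rows[i:i+8],[])).replace(" ",""))
E
python3 -c "
from h import *
plan(.495,-.238,.19,1.576,85)"
```

```text
23 rows; t= 1.1
[85,-0.58,-0.81,0.01,np.float64(0.39),85,-0.63,-0.78,0.01,np.float64(0.39),85,-0.67,-0.74,0.01,np.float64(0.39),85,-0.71,-0.7,0.01,np.float64(0.39),85,-0.75,-0.66,0.01,np.float64(0.39),85,-0.79,-0.61,0.01,np.float64(0.39),85,-0.83,-0.56,0.01,np.float64(0.39),85,-0.86,-0.51,0.01,np.float64(0.39)]
[85,-0.88,-0.46,0.01,np.float64(0.39),85,-0.91,-0.41,0.01,np.float64(0.39),85,-0.93,-0.36,0.01,np.float64(0.39),85,-0.95,-0.3,0.01,np.float64(0.39),85,-0.97,-0.25,0.01,np.float64(0.39),85,-0.98,-0.19,0.01,np.float64(0.39),85,-0.99,-0.13,0.01,np.float64(0.39),85,-1.0,-0.07,0.01,np.float64(0.39)]
[85,-1.0,-0.02,0.01,np.float64(0.39),85,-1.0,0.04,0.01,np.float64(0.39),85,-0.99,0.1,0.01,np.float64(0.39),85,-0.99,0.16,0.01,np.float64(0.39),85,-0.98,0.22,0.01,np.float64(0.39),85,-0.96,0.27,0.01,np.float64(0.39),85,-0.94,0.33,0.01,np.float64(0.39)]
```

{"fn": "jog_arm", "kwargs": {"increments": [85,-0.6,-0.8,0,0.4,85,-0.6,-0.8,0,0.4,85,-0.65,-0.75,0,0.4,85,-0.7,-0.7,0,0.4,85,-0.75,-0.65,0,0.4,85,-0.8,-0.6,0,0.4,85,-0.85,-0.55,0,0.4,85,-0.85,-0.5,0,0.4]}}

```text
clock: 1.9
tcp_pos: [0.2612, 0.313, 0.1966]
tcp_rot: [3.141, 0.0, 2.435]
ft_force: [-0.0, -0.4, -0.0]
width: 0.997
grip_force: 0.0
```

{"fn": "jog_arm", "kwargs": {"increments": [85,-0.9,-0.45,0,0.4,85,-0.9,-0.4,0,0.4,85,-0.95,-0.35,0,0.4,85,-0.95,-0.3,0,0.4,85,-0.95,-0.25,0,0.4,85,-1.0,-0.2,0,0.4,85,-1.0,-0.15,0,0.4,85,-1.0,-0.05,0,0.4]}}

```text
clock: 2.7
tcp_pos: [0.3806, 0.0152, 0.1968]
tcp_rot: [3.14, 0.001, 1.954]
ft_force: [0.5, 0.4, -1.4]
width: 0.997
grip_force: 0.0
```

```bash
sed -i 's/round(-dw/round(float(-dw)/; s#/n/.15,2)#/n/.15,2)#' h.py; python3 -c "
from h import *
print(ctrl.get_obs()['tcp_pos'])
plan(.495,-.238,.19,1.576,85)
plan(.495,-.238,.046,1.576,85,start=[.495,-.238,.19,1.576])"
```

```text
[0.3806044  0.0152172  0.19679276]
7 rows; t= 2.7
[85,-0.99,0.04,0.02,0.36,85,-0.99,0.09,0.02,0.36,85,-0.98,0.15,0.02,0.36,85,-0.97,0.2,0.02,0.36,85,-0.96,0.25,0.02,0.36,85,-0.94,0.3,0.02,0.36,85,-0.93,0.35,0.02,0.36]
4 rows; t= 2.7
[85,0.0,-0.0,0.9,-0.0,85,0.0,-0.0,0.9,-0.0,85,0.0,-0.0,0.9,-0.0,85,0.0,-0.0,0.9,-0.0]
```

{"fn": "jog_arm", "kwargs": {"increments": [85,-0.95,0.05,0,0.3,85,-0.95,0.1,0,0.3,85,-0.95,0.15,0,0.3,85,-0.95,0.2,0,0.3,85,-0.95,0.25,0,0.3,85,-0.9,0.3,0,0.3,85,-0.4,0.15,0,0,85,0,0,0,0]}}

```text
clock: 3.5
tcp_pos: [0.4903, -0.2071, 0.1962]
tcp_rot: [-3.141, -0.0, 1.684]
ft_force: [0.3, 0.2, -0.2]
width: 0.995
grip_force: 0.0
```

```bash
python3 -c "
from h import *
print(ctrl.get_obs()['tcp_pos'],ctrl.get_obs()['tcp_rot'])
plan(.495,-.238,.09,1.576,85)"
```

```text
[ 0.49027349 -0.20712098  0.196193  ] [-3.14107985e+00 -1.62651029e-04  1.68443837e+00]
3 rows; t= 3.5
[85,-0.26,0.01,0.88,0.24,85,-0.26,0.02,0.88,0.24,85,-0.26,0.03,0.88,0.24]
```

{"fn": "jog_arm", "kwargs": {"increments": [85,-0.26,0.01,0.8,0.24,85,-0.26,0.02,0.8,0.24,85,-0.26,0.03,0.8,0.24,85,0,0,0,0]}}

```text
clock: 3.9
tcp_pos: [0.4912, -0.2339, 0.0952]
tcp_rot: [-3.133, -0.006, 1.578]
ft_force: [-0.2, 0.8, -0.9]
width: 1.0
grip_force: 0.0
```

```bash
python3 -c "
from h import *
plan(.495,-.238,.046,1.576,85)"
```

```text
2 rows; t= 3.9
[85,-0.05,0.05,0.62,0.01,85,-0.05,0.05,0.62,0.01]
```

{"fn": "jog_arm", "kwargs": {"increments": [85,-0.03,0.05,0.4,0,85,-0.03,0.05,0.4,0,85,0,0,0.3,0,85,0,0,0.1,0,85,0,0,0,0,85,0,0,0,0]}}

```text
clock: 4.5
tcp_pos: [0.4992, -0.2388, 0.053]
tcp_rot: [3.141, 0.0, 1.579]
ft_force: [-0.1, 0.1, -0.2]
width: 0.995
grip_force: 0.0
```

{"fn": "jog_arm", "kwargs": {"increments": [85,0,-0.1,0.17,0,85,0,0,0,0,40,0,0,0,0,40,0,0,0,0,40,0,0,0,0,40,0,0,0,0,40,0,0,0,0,40,0,0,0,0]}}

```text
clock: 5.3
tcp_pos: [0.4948, -0.2387, 0.0456]
tcp_rot: [3.142, 0.0, 1.579]
ft_force: [-0.9, -0.2, -0.0]
width: 0.47
grip_force: 0.0
```

{"fn": "jog_arm", "kwargs": {"increments": [30,0,0,0,0,30,0,0,0,0,30,0,0,0,0,30,0,0,0,0]}}

```text
clock: 5.7
tcp_pos: [0.4948, -0.2386, 0.0456]
tcp_rot: [3.142, -0.0, 1.579]
ft_force: [0.4, -0.2, -0.4]
width: 0.353
grip_force: 0.0
```

Run:
```python
from h import *
a,_=vision.read_camera("side"); 
cv2.imwrite("pics/c.png",cv2.resize(a[170:420,160:480],None,fx=2.4,fy=2.4))
```

```text
(no output)
```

View pics/c.png

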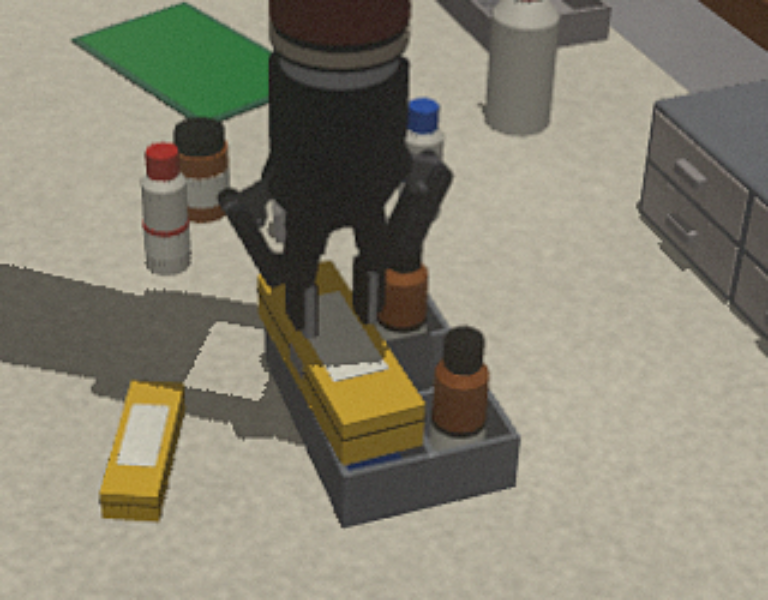

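The picture shows the fingers closing over the lid, tips near (303,335) and (370,315) in the crop, and not beside the box. The real tip height doesn't match the reported TCP, so I'll measure it with depth.

Run:
```python
from h import *
a,d=vision.read_camera("side"); W=cloud("side",d)
g=cv2.cvtColor(a,cv2.COLOR_BGR2GRAY)
# near finger column and far finger column (crop-> full: /2.4 + (160,170))
for cx,cy in((303,300),(370,285)):
    u=int(cx/2.4+160)
    for v in range(int(cy/2.4+170)-6,int(cy/2.4+170)+26,2): print(u,v,g[v,u],a[v,u],W[v,u].round(3))
print(ctrl.get_obs()["joint_positions"], ctrl.grip_depth)
```

```text
286 289 31 [24 31 33] [ 0.47  -0.251  0.122]
286 291 39 [36 39 40] [ 0.472 -0.246  0.115]
286 293 43 [42 43 44] [ 0.472 -0.246  0.112]
286 295 37 [34 38 37] [ 0.472 -0.246  0.108]
286 297 41 [39 41 43] [ 0.472 -0.246  0.104]
286 299 41 [36 42 41] [ 0.473 -0.243  0.099]
286 301 41 [35 40 44] [ 0.471 -0.247  0.098]
286 303 41 [37 41 44] [ 0.472 -0.246  0.094]
286 305 41 [40 41 42] [ 0.472 -0.245  0.09 ]
286 307 61 [59 61 63] [ 0.473 -0.244  0.085]
286 309 73 [62 73 77] [ 0.477 -0.23   0.071]
286 311 79 [35 79 96] [ 0.475 -0.236  0.072]
286 313 77 [35 76 96] [ 0.474 -0.241  0.072]
286 315 76 [28 77 92] [ 0.472 -0.244  0.071]
286 317 80 [34 79 98] [ 0.471 -0.248  0.071]
286 319 75 [31 75 93] [ 0.47  -0.25   0.069]
314 282 36 [31 34 42] [ 0.513 -0.246  0.12 ]
314 284 72 [73 71 73] [ 0.512 -0.248  0.118]
314 286 68 [64 68 69] [ 0.511 -0.251  0.117]
314 288 75 [71 74 78] [ 0.512 -0.25   0.112]
314 290 71 [69 69 75] [ 0.511 -0.251  0.11 ]
314 292 70 [68 70 72] [ 0.511 -0.25   0.106]
314 294 77 [74 77 79] [ 0.512 -0.249  0.102]
314 296 84 [79 84 86] [ 0.512 -0.249  0.098]
314 298 86 [83 86 87] [ 0.512 -0.25   0.095]
314 300 83 [80 83 83] [ 0.512 -0.25   0.092]
314 302 89 [86 89 89] [ 0.512 -0.25   0.088]
314 304 73 [64 73 77] [ 0.513 -0.249  0.084]
314 306 86 [ 40  86 103] [ 0.518 -0.237  0.07 ]
314 308 82 [ 39  81 101] [ 0.515 -0.243  0.071]
314 310 78 [36 77 96] [ 0.513 -0.247  0.072]
314 312 93 [79 94 96] [ 0.512 -0.252  0.072]
[-5.84915724e-01  1.67940571e-02  1.91385968e+00 -2.52264822e-05
  1.21096672e+00 -5.92887792e-01] -0.0187
```

{"fn": "jog_arm", "kwargs": {"increments": [85,0,0,0,0,85,0,0,0,0,85,0,0,0,0,85,0,0,0,0,85,0,0,0,0,85,0,0,0,0]}}

```text
clock: 6.4
tcp_pos: [0.4948, -0.2386, 0.0456]
tcp_rot: [-3.142, 0.0, 1.579]
ft_force: [0.2, 0.0, 0.3]
width: 0.997
grip_force: 0.0
```

```bash
cat >> h.py <<'E'
def tips(box):
    """dark grey gripper points in a world box from the side camera: min z of near and far finger"""
    a,d=vision.read_camera("side"); W=cloud("side",d)
    sp=a.max(2).astype(int)-a.min(2); x,y,z=np.moveaxis(W,2,0)
    x0,y0=box
    m=(sp<16)&(a.max(2)<110)&(abs(x-x0)<.065)&(abs(y-y0)<.02)&(z>.01)
    for s in(-1,1):
        k=m&((x-x0)*s>.005)
        P=W[k]; 
        zl=np.percentile(P[:,2],3); L=P[P[:,2]<zl+.03]
        print("finger",s,"tip z",P[:,2].min().round(3),zl.round(3),"x",np.percentile(L[:,0],[5,50,95]).round(3),"y",np.percentile(L[:,1],[5,50,95]).round(3),len(L))
    return a
E
python3 - <<'E'
from h import *
a=tips((.495,-.238)); cv2.imwrite("pics/d.png",cv2.resize(a[220:370,200:400],None,fx=3.5,fy=3.5))
print(ctrl.get_obs()["tcp_pos"],ctrl.get_obs()["width"])
E
```

```text
finger -1 tip z 0.01 0.03 x [0.47  0.472 0.473] y [-0.255 -0.239 -0.221] 126
finger 1 tip z 0.01 0.025 x [0.541 0.552 0.559] y [-0.224 -0.221 -0.219] 162
[ 0.49478488 -0.23865369  0.04560365] 0.9945522440432903
```

View pics/d.png

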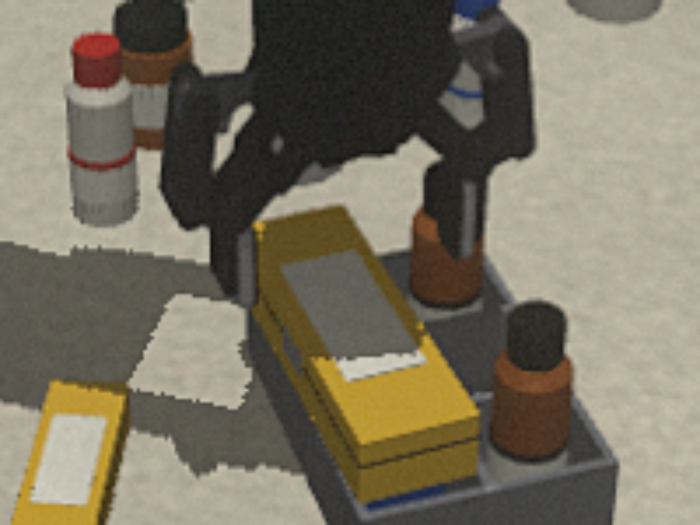

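The open fingers straddle the box (tips at crop (242,303) and (466,255)), but sit too high. I'll read the tip height directly.

Run:
```python
from h import *
a,d=vision.read_camera("side"); W=cloud("side",d)
for cx,cy in((243,270),(466,230)):
    u=int(cx/3.5+200); v0=int(cy/3.5+220)
    for v in range(v0,v0+18,2): print(u,v,a[v,u],W[v,u].round(3))
```

```text
269 297 [83 86 87] [ 0.446 -0.25   0.114]
269 299 [86 88 89] [ 0.447 -0.248  0.109]
269 301 [87 92 90] [ 0.446 -0.25   0.107]
269 303 [83 88 89] [ 0.446 -0.25   0.104]
269 305 [81 86 87] [ 0.446 -0.249  0.1  ]
269 307 [64 62 67] [ 0.445 -0.251  0.098]
269 309 [150 167 174] [ 0.481 -0.138  0.002]
269 311 [151 168 176] [ 0.48  -0.141  0.   ]
269 313 [154 170 181] [ 0.479 -0.146  0.001]
333 285 [93 97 99] [ 0.54 -0.25  0.11]
333 287 [88 91 95] [ 0.54  -0.25   0.107]
333 289 [91 94 92] [ 0.54  -0.251  0.104]
333 291 [91 96 92] [ 0.541 -0.249  0.1  ]
333 293 [59 65 74] [ 0.558 -0.212  0.066]
333 295 [36 55 79] [ 0.56 -0.21  0.06]
333 297 [29 51 74] [ 0.559 -0.213  0.059]
333 299 [33 50 72] [ 0.56  -0.21   0.052]
333 301 [39 51 74] [ 0.56  -0.212  0.05 ]
```

The real tips sit about 38 mm above the reported TCP: 0.097 m open, about 0.083 m nearly shut, against a reported 0.0456 m. From here I'll trust the camera for height. Next: down 40 mm and check.

{"fn": "jog_arm", "kwargs": {"increments": [85,0,0,0.3,0,85,0,0,0.3,0,85,0,0,0.2,0,85,0,0,0.2,0,85,0,0,0,0,85,0,0,0,0]}}

```text
clock: 7.1
tcp_pos: [0.4947, -0.2386, 0.0053]
tcp_rot: [-3.141, -0.0, 1.579]
ft_force: [0.3, 0.0, 0.2]
width: 0.993
grip_force: 0.0
```

Run:
```python
from h import *
a,d=vision.read_camera("side"); W=cloud("side",d)
x,y,z=np.moveaxis(W,2,0)
sp=a.max(2).astype(int)-a.min(2)
m=(sp<16)&(a.max(2)<110)&(abs(y+.25)<.006)&(z>.045)&(z<.14)
for lo,hi in((.435,.462),(.525,.56)):
    P=W[m&(x>lo)&(x<hi)]; print(len(P),P.min(0).round(3),P.max(0).round(3),np.sort(P[:,2])[:8].round(3))
```

```text
447 [ 0.435 -0.256  0.055] [ 0.462 -0.244  0.14 ] [0.055 0.056 0.056 0.056 0.056 0.057 0.058 0.058]
462 [ 0.525 -0.256  0.054] [ 0.56  -0.244  0.14 ] [0.054 0.055 0.055 0.055 0.056 0.057 0.057 0.058]
```

{"fn": "jog_arm", "kwargs": {"increments": [30,0,0,0,0,30,0,0,0,0,30,0,0,0,0,30,0,0,0,0,30,0,0,0,0,30,0,0,0,0,30,0,0,0,0]}}

```text
clock: 7.85
tcp_pos: [0.4954, -0.2391, 0.0064]
tcp_rot: [3.14, 0.001, 1.579]
ft_force: [0.3, -0.7, 6.7]
width: 0.575
grip_force: 63.6
```

{"fn": "jog_arm", "kwargs": {"increments": [30,0,0,-0.2,0,30,0,0,-0.5,0,30,0,0,-0.8,0,30,0,0,-0.8,0,30,0,0,-0.5,0,30,0,0,-0.3,0,30,0,0,0,0]}}

```text
clock: 8.55
tcp_pos: [0.4953, -0.239, 0.1309]
tcp_rot: [3.14, 0.001, 1.579]
ft_force: [0.4, 0.8, -1.1]
width: 0.575
grip_force: 63.0
```

```bash
python3 -c "
from h import *
print(ctrl.get_obs()['tcp_pos'])
plan(.548,.264,.125,1.911,30,step=.036)
a,d=vision.read_camera('top');W=cloud('top',d)
h=cv2.cvtColor(a,cv2.COLOR_BGR2HSV);x,y,z=np.moveaxis(W,2,0)
cv2.imwrite('pics/t1.png',a)
for cy in(-52,0,52):
    c,s=np.cos(-.04),np.sin(-.04);cx=-26
    X=.5245+(c*cx-s*cy)/1000;Y=-.243+(s*cx+c*cy)/1000
    m=(abs(x-X)<.012)&(abs(y-Y)<.012)&(z<.02)
    print(round(X,4),round(Y,4),m.sum(),np.median(a[m],0) if m.sum() else '')
m=(abs(z-.04)<.006)&(x>.46)&(x<.60)&(y<-.15)&(y>-.34)
print(cv2.minAreaRect(W[m][:,:2].astype(np.float32)*1000),m.sum())
"
```

```text
[ 0.49534849 -0.23902804  0.13094214]
15 rows; t= 8.55
[30,0.84,0.09,0.01,-0.15,30,0.84,0.11,0.01,-0.15,30,0.83,0.13,0.01,-0.15,30,0.83,0.15,0.01,-0.15,30,0.83,0.17,0.01,-0.15,30,0.82,0.19,0.01,-0.15,30,0.82,0.2,0.01,-0.15,30,0.81,0.22,0.01,-0.15]
[30,0.81,0.24,0.01,-0.15,30,0.8,0.26,0.01,-0.15,30,0.8,0.28,0.01,-0.15,30,0.79,0.29,0.01,-0.15,30,0.78,0.31,0.01,-0.15,30,0.78,0.33,0.01,-0.15,30,0.77,0.35,0.01,-0.15]
0.4964 -0.2939 0 
0.4985 -0.242 0 
0.5006 -0.19 98 [23.  23.  22.5]
((527.4651489257812, -220.67733764648438), (116.9254379272461, 108.02643585205078), 87.57742309570312) 569
```

{"fn": "jog_arm", "kwargs": {"increments": [30,0.5,0.06,0,-0.1,30,0.85,0.1,0,-0.15,30,0.85,0.12,0,-0.15,30,0.85,0.14,0,-0.15,30,0.85,0.16,0,-0.15,30,0.85,0.18,0,-0.15,30,0.85,0.2,0,-0.15,30,0.85,0.22,0,-0.15]}}

```text
clock: 9.4
tcp_pos: [0.5184, 0.0243, 0.1269]
tcp_rot: [-3.137, -0.001, 1.752]
ft_force: [0.6, -0.8, -1.7]
width: 0.576
grip_force: 63.1
```

{"fn": "jog_arm", "kwargs": {"increments": [30,0.8,0.24,0,-0.15,30,0.8,0.26,0,-0.15,30,0.8,0.28,0,-0.15,30,0.8,0.3,0,-0.15,30,0.7,0.3,0,-0.15,30,0.5,0.2,0,-0.15,30,0,0,0,0]}}

```text
clock: 10.1
tcp_pos: [0.5393, 0.2106, 0.1268]
tcp_rot: [-3.137, -0.001, 1.89]
ft_force: [-0.5, -0.3, -2.3]
width: 0.574
grip_force: 63.0
```

```bash
python3 -c "
from h import *
print(ctrl.get_obs()['tcp_pos'],ctrl.get_obs()['tcp_rot'])
plan(.548,.264,.04,1.911,30,step=.036)
a,d=vision.read_camera('top');W=cloud('top',d)
x,y,z=np.moveaxis(W,2,0)
cv2.imwrite('pics/t2.png',a)
h=cv2.cvtColor(a,cv2.COLOR_BGR2HSV)
for cy in(-52,0,52):
    c,s=np.cos(-.04),np.sin(-.04);cx=-26
    X=.5245+(c*cx-s*cy)/1000;Y=-.243+(s*cx+c*cy)/1000
    m=(abs(x-X)<.01)&(abs(y-Y)<.01)&(z<.02)
    print(round(X,4),round(Y,4),m.sum(),np.median(a[m],0) if m.sum() else '')
m=(abs(z-.04)<.005)&(x>.46)&(x<.60)&(y<-.15)&(y>-.34)&(a.max(2)-a.min(2)<25)
print(cv2.minAreaRect(W[m][:,:2].astype(np.float32)*1000),m.sum())
fl=(z<.012)&(x>.46)&(x<.60)&(y<-.15)&(y>-.34)
for n,k in(('red',((h[...,0]<10)|(h[...,0]>170))&(h[...,1]>120)),('blue',(h[...,0]>100)&(h[...,0]<130)&(h[...,1]>120))):
    print(n,(fl&k).sum(),cv2.minAreaRect(W[fl&k][:,:2].astype(np.float32)*1000),np.median(W[fl&k],0))
"
```

```text
[0.53931422 0.21060964 0.12678423] [-3.13727199e+00 -1.01932229e-03  1.88968034e+00]
3 rows; t= 10.1
[30,0.4,0.21,0.72,-0.05,30,0.4,0.21,0.72,-0.05,30,0.4,0.21,0.72,-0.05]
0.4964 -0.2939 119 [168.  96.  52.]
0.4985 -0.242 116 [ 48.  52. 174.]
0.5006 -0.19 115 [60. 60. 60.]
((526.6007690429688, -242.04617309570312), (159.6797637939453, 108.42395782470703), 87.50646209716797) 1188
red 522 ((500.73602294921875, -244.99752807617188), (38.826725006103516, 46.20795822143555), 89.9963150024414) [ 0.49982093 -0.2447443   0.00411913]
blue 493 ((498.1181945800781, -297.3996276855469), (38.75522232055664, 44.51509094238281), 89.69715118408203) [ 0.49810198 -0.29735159  0.0041757 ]
```

Tags in the near row, by colour in the top picture: black at y≈-0.19, red in the middle at about (0.500,-0.244), blue at about (0.498,-0.297). Now I'll lower the box over the mat.

{"fn": "jog_arm", "kwargs": {"increments": [30,0.4,0.2,0.5,-0.05,30,0.4,0.2,0.5,-0.05,30,0.4,0.2,0.5,-0.05,30,0.1,0,0.5,0,30,0,0,0.5,0,30,0,0,0.3,0,30,0,0,0,0,30,0,0,0,0]}}

```text
clock: 10.95
tcp_pos: [0.5473, 0.2649, 0.0176]
tcp_rot: [-3.141, 0.0, 1.908]
ft_force: [0.5, -0.4, -1.3]
width: 0.573
grip_force: 62.9
```

```bash
python3 -c "
from h import *
plan(.548,.264,-.02,1.911,30,step=.036)
for n in ('side','top'):
    a,d=vision.read_camera(n);W=cloud(n,d);x,y,z=np.moveaxis(W,2,0)
    h=cv2.cvtColor(a,cv2.COLOR_BGR2HSV)
    m=(h[...,0]>18)&(h[...,0]<30)&(h[...,1]>120)&(y>.1)
    print(n,m.sum(),np.percentile(W[m],[1,50,99],axis=0).round(4).tolist(),cv2.minAreaRect(W[m][:,:2].astype(np.float32)*1000))
"
```

```text
2 rows; t= 10.95
[30,-0.01,0.0,0.47,-0.01,30,-0.01,0.0,0.47,-0.01]
side 1077 [[0.014, 0.1824, -0.723], [0.5475, 0.2188, 0.0739], [2.0756, 1.484, 0.3682]] ((1083.41650390625, 982.005859375), (2157.6103515625, 1538.0589599609375), 5.244126796722412)
top 983 [[0.5027, 0.1894, 0.0602], [0.5597, 0.2179, 0.0841], [0.5917, 0.3304, 0.0894]] ((528.77880859375, 259.3504333496094), (91.05269622802734, 150.6456756591797), 19.696550369262695)
```

{"fn": "jog_arm", "kwargs": {"increments": [30,0,0,0.4,0,30,0,0,0.4,0,30,0,0,0.2,0,30,0,0,0.1,0,30,0,0,0.04,0,30,0,0,0,0]}}

```text
clock: 11.65
tcp_pos: [0.5472, 0.2656, -0.0282]
tcp_rot: [-3.141, 0.0, 1.909]
ft_force: [1.1, 0.1, -1.3]
width: 0.578
grip_force: 62.9
```

{"fn": "jog_arm", "kwargs": {"increments": [30,0,0,0.04,0,30,0,0,0,0]}}

```text
clock: 11.85
tcp_pos: [0.5475, 0.2657, -0.0292]
tcp_rot: [3.141, 0.0, 1.909]
ft_force: [-0.3, -0.3, -1.8]
width: 0.569
grip_force: 62.9
```

{"fn": "jog_arm", "kwargs": {"increments": [30,0,0,0.03,0,30,0,0,0.03,0,30,0,0,0,0]}}

```text
clock: 12.15
tcp_pos: [0.5479, 0.2658, -0.0296]
tcp_rot: [3.141, 0.0, 1.909]
ft_force: [-5.3, -1.8, 10.3]
width: 0.575
grip_force: 64.2
```

{"fn": "jog_arm", "kwargs": {"increments": [55,0,0,0,0,70,0,0,0,0,85,0,0,0,0,85,0,0,0,0,85,0,0,0,0,85,0,0,-0.3,0,85,0,0,-0.8,0,85,0,0,-0.9,0]}}

```text
clock: 12.95
tcp_pos: [0.546, 0.2651, 0.0481]
tcp_rot: [-3.139, -0.0, 1.909]
ft_force: [0.7, 0.8, -0.8]
width: 0.992
grip_force: 0.0
```

{"fn": "jog_arm", "kwargs": {"increments": [85,0,0,-0.9,0,85,0,0,-0.9,0,85,0,0,0,0]}}

```text
clock: 13.25
tcp_pos: [0.5515, 0.2671, 0.1285]
tcp_rot: [3.128, 0.0, 1.909]
ft_force: [0.3, 0.6, 0.4]
width: 0.996
grip_force: 0.0
```

```bash
python3 -c "
from h import *
print(ctrl.get_obs()['tcp_pos'])
plan(.60,.03,.12,3.0,85)
for n in ('side','top'):
    a,d=vision.read_camera(n);W=cloud(n,d);x,y,z=np.moveaxis(W,2,0)
    h=cv2.cvtColor(a,cv2.COLOR_BGR2HSV)
    m=(h[...,0]>18)&(h[...,0]<30)&(h[...,1]>120)&(y>.1)&(x<.7)&(x>.4)&(z<.1)&(z>.03)
    print(n,m.sum(),np.percentile(W[m],[1,50,99],axis=0).round(4).tolist(),cv2.minAreaRect(W[m][:,:2].astype(np.float32)*1000))
"
```

```text
[0.55154816 0.26709503 0.1284997 ]
8 rows; t= 13.25
[85,-0.75,-0.1,0.03,-0.91,85,-0.73,-0.2,0.03,-0.91,85,-0.69,-0.3,0.03,-0.91,85,-0.65,-0.39,0.03,-0.91,85,-0.59,-0.48,0.03,-0.91,85,-0.52,-0.55,0.03,-0.91,85,-0.44,-0.62,0.03,-0.91,85,-0.35,-0.67,0.03,-0.91]
side 528 [[0.5029, 0.187, 0.0304], [0.5454, 0.2364, 0.0346], [0.5907, 0.3373, 0.0377]] ((573.4473876953125, 406.5794677734375), (442.2024841308594, 114.38876342773438), 79.66993713378906)
top 887 [[0.5199, 0.1921, 0.0311], [0.5618, 0.2226, 0.0364], [0.5924, 0.3065, 0.0403]] ((552.5819702148438, 254.09461975097656), (50.26652145385742, 123.69564819335938), 18.921463012695312)
```

The box is down flat on the mat: lid at 0.036 m, yaw 19°. Next is the blue bottle, gripped high with the fingers along y. It goes in first, so the near red cell is still empty and leaves room for a finger.

```bash
python3 -c "
from h import *
plan(.64,-.036,.12,3.098,85,step=.036)"
```

```text
9 rows; t= 13.35
[85,-0.88,-0.04,0.01,-0.88,85,-0.86,-0.15,0.01,-0.88,85,-0.84,-0.26,0.01,-0.88,85,-0.79,-0.37,0.01,-0.88,85,-0.74,-0.47,0.01,-0.88,85,-0.67,-0.57,0.01,-0.88,85,-0.59,-0.65,0.01,-0.88,85,-0.5,-0.72,0.01,-0.88]
[85,-0.4,-0.78,0.01,-0.88]
```

{"fn": "jog_arm", "kwargs": {"increments": [85,-0.9,-0.05,0,-0.9,85,-0.85,-0.15,0,-0.9,85,-0.85,-0.25,0,-0.9,85,-0.8,-0.35,0,-0.9,85,-0.75,-0.45,0,-0.9,85,-0.65,-0.55,0,-0.9,85,-0.6,-0.65,0,-0.9,85,-0.5,-0.7,0,-0.9]}}

```text
clock: 14.15
tcp_pos: [0.6332, -0.0015, 0.1177]
tcp_rot: [-3.141, -0.004, 2.994]
ft_force: [1.1, 1.4, 0.5]
width: 0.995
grip_force: 0.0
```

{"fn": "jog_arm", "kwargs": {"increments": [85,-0.3,-0.5,0,-0.5,85,0,0,0,0]}}

```text
clock: 14.35
tcp_pos: [0.6426, -0.0245, 0.1178]
tcp_rot: [-3.141, -0.003, 3.061]
ft_force: [-0.4, 0.1, -0.2]
width: 0.99
grip_force: 0.0
```

```bash
python3 -c "
from h import *
o=ctrl.get_obs();print(o['tcp_pos'],o['tcp_rot'])
plan(.64,-.036,.09,3.098,85,step=.036)"
```

```text
[ 0.6425971  -0.02445803  0.11782319] [-3.14120324 -0.0032383   3.0607312 ]
1 rows; t= 14.35
[85,0.04,-0.29,0.7,-0.25]
```

{"fn": "jog_arm", "kwargs": {"increments": [85,0.04,-0.29,0.3,-0.25,85,0,0,0.4,0,85,0,0,0,0,85,0,0,0,0]}}

```text
clock: 14.75
tcp_pos: [0.6395, -0.0321, 0.0904]
tcp_rot: [3.141, -0.003, 3.101]
ft_force: [1.0, -0.8, 0.2]
width: 0.995
grip_force: 0.0
```

```bash
python3 -c "
from h import *
plan(.64,-.036,.0085,3.098,85,step=.036)
a,_=vision.read_camera('side')
cv2.imwrite('pics/e.png',cv2.resize(a[130:330,220:440],None,fx=3,fy=3))"
```

```text
3 rows; t= 14.75
[85,-0.01,-0.03,0.68,0.01,85,-0.01,-0.03,0.68,0.01,85,-0.01,-0.03,0.68,0.01]
```

View pics/e.png

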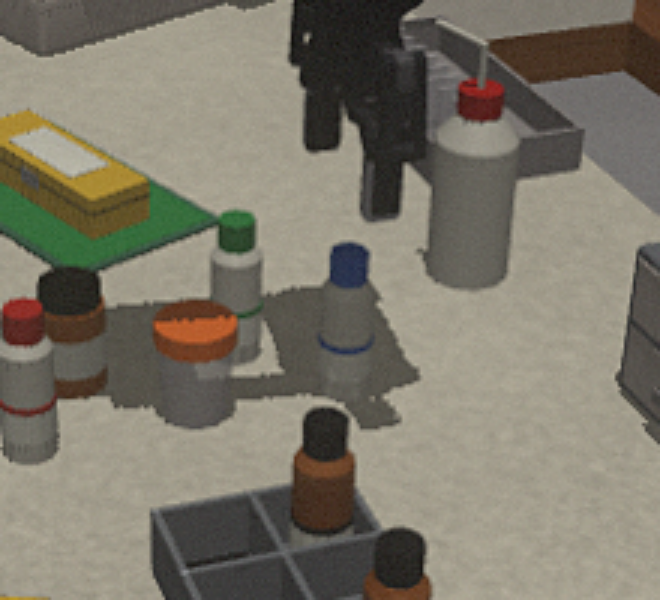

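The picture shows open fingers above the blue cap (cap at crop (350,262)), both clear of green and the cup, and the box on the mat. Down to grip.

{"fn": "jog_arm", "kwargs": {"increments": [85,0,-0.1,0.5,0,85,0,0,0.5,0,85,0,0,0.5,0,85,0,0,0.4,0,85,0,0,0.1,0,85,0,0,0,0,85,0,0,0,0]}}

```text
clock: 15.5
tcp_pos: [0.6415, -0.0373, 0.0132]
tcp_rot: [-3.141, 0.002, 3.101]
ft_force: [0.2, -0.7, 0.1]
width: 1.0
grip_force: 0.0
```

Run:
```python
from h import *
plan(.64,-.036,.0085,3.098,85,step=.036)
a,d=vision.read_camera("side"); W=cloud("side",d); x,y,z=np.moveaxis(W,2,0)
sp=a.max(2).astype(int)-a.min(2)
m=(sp<16)&(a.max(2)<110)&(abs(x-.634)<.03)&(z>.03)&(z<.14)
for lo,hi in((-.11,-.055),(-.03,.04)):
    P=W[m&(y>lo)&(y<hi)]; Q=P[P[:,2]<.075]; print(len(P),np.sort(P[:,2])[:8].round(3),np.percentile(Q,[2,50,98],axis=0).round(3).tolist() if len(Q) else "")
m=(z>.02)&(z<.05)&(abs(x-.64)<.025)&(abs(y+.036)<.025); print("bottle",np.percentile(W[m],[2,50,98],axis=0).round(4).tolist())
```

```text
1 rows; t= 15.5
[85,0.04,0.03,0.12,0.02]
618 [0.059 0.061 0.062 0.062 0.063 0.063 0.063 0.063] [[0.628, -0.095, 0.061], [0.635, -0.088, 0.07], [0.647, -0.079, 0.075]]
409 [0.031 0.032 0.036 0.037 0.039 0.06  0.062 0.062] [[0.606, -0.029, 0.032], [0.638, 0.005, 0.068], [0.645, 0.016, 0.075]]
bottle [[0.6242, -0.0533, 0.0204], [0.6324, -0.0481, 0.0342], [0.6505, -0.0299, 0.0489]]
```

{"fn": "jog_arm", "kwargs": {"increments": [85,0.04,0.03,0.1,0,85,0,0,0,0,60,0,0,0,0,45,0,0,0,0,22,0,0,0,0,22,0,0,0,0,22,0,0,0,0,22,0,0,0,0]}}

```text
clock: 16.35
tcp_pos: [0.6393, -0.0361, 0.0083]
tcp_rot: [-3.141, 0.001, 3.101]
ft_force: [0.3, -0.5, 1.5]
width: 0.356
grip_force: 59.4
```

{"fn": "jog_arm", "kwargs": {"increments": [22,0,0,0,0,22,0,0,0,0]}}

```text
clock: 16.55
tcp_pos: [0.6393, -0.0361, 0.0083]
tcp_rot: [-3.141, 0.001, 3.101]
ft_force: [0.0, 0.2, 2.0]
width: 0.354
grip_force: 59.4
```

{"fn": "jog_arm", "kwargs": {"increments": [22,0,0,-0.2,0,22,0,0,-0.5,0,22,0,0,-0.7,0,22,0,0,-0.7,0,22,0,0,-0.5,0,22,0,0,-0.2,0,22,0,0,0,0]}}

```text
clock: 17.25
tcp_pos: [0.6398, -0.0361, 0.1215]
tcp_rot: [-3.141, 0.002, 3.101]
ft_force: [-0.0, 0.1, -0.1]
width: 0.352
grip_force: 59.4
```

Run:
```python
from h import *
for n in("side","top"):
    a,d=vision.read_camera(n); W=cloud(n,d); x,y,z=np.moveaxis(W,2,0)
    m=(abs(z-.04)<.003)&(x>.455)&(x<.595)&(y<-.15)&(y>-.34)&(a.max(2).astype(int)-a.min(2)<25)
    k=cv2.connectedComponentsWithStats(m.astype(np.uint8))
    r=cv2.minAreaRect(W[m][:,:2].astype(np.float32)*1000); print(n,m.sum(),r)
plan(.4973,-.2948,.12,3.098,22,step=.036)
```

```text
side 1476 ((525.9373168945312, -244.6918487548828), (164.6726837158203, 109.68733978271484), 87.64198303222656)
top 998 ((526.5235595703125, -242.1528778076172), (159.48924255371094, 108.21322631835938), 87.48063659667969)
9 rows; t= 17.35
[22,0.36,-0.73,-0.0,0.0,22,0.36,-0.73,-0.0,0.0,22,0.36,-0.73,-0.0,0.0,22,0.36,-0.73,-0.0,0.0,22,0.36,-0.73,-0.0,0.0,22,0.36,-0.74,-0.0,0.0,22,0.36,-0.74,-0.0,0.0,22,0.36,-0.74,-0.0,0.0]
[22,0.36,-0.74,-0.0,0.0]
```

{"fn": "jog_arm", "kwargs": {"increments": [22,0.2,-0.4,0,0,22,0.36,-0.73,0,0,22,0.36,-0.73,0,0,22,0.36,-0.73,0,0,22,0.36,-0.73,0,0,22,0.36,-0.73,0,0,22,0.36,-0.73,0,0,22,0.36,-0.73,0,0]}}

```text
clock: 18.15
tcp_pos: [0.519, -0.253, 0.1182]
tcp_rot: [3.14, -0.003, 3.101]
ft_force: [0.6, 0.1, -0.7]
width: 0.357
grip_force: 59.4
```

{"fn": "jog_arm", "kwargs": {"increments": [22,0.36,-0.73,0,0,22,0.2,-0.4,0,0,22,0,0,0,0,22,0,0,0,0]}}

```text
clock: 18.55
tcp_pos: [0.4962, -0.296, 0.1188]
tcp_rot: [3.14, -0.002, 3.1]
ft_force: [-0.3, 0.2, -0.6]
width: 0.358
grip_force: 59.4
```

Run:
```python
from h import *
plan(.4978,-.2948,.07,3.098,22,step=.036)
```

```text
2 rows; t= 18.55
[22,-0.02,0.02,0.61,0.01,22,-0.02,0.02,0.61,0.01]
```

{"fn": "jog_arm", "kwargs": {"increments": [22,-0.03,0.03,0.5,0,22,0,0,0.5,0,22,0,0,0.35,0,22,0,0,0,0,22,0,0,0,0]}}

```text
clock: 19.05
tcp_pos: [0.4985, -0.2944, 0.0658]
tcp_rot: [3.141, -0.001, 3.102]
ft_force: [-0.0, -0.8, -0.5]
width: 0.354
grip_force: 59.4
```

Run:
```python
from h import *
plan(.4978,-.2948,.0125,3.098,22,step=.036)
a,d=vision.read_camera("side"); W=cloud("side",d); x,y,z=np.moveaxis(W,2,0)
cv2.imwrite('pics/f.png',cv2.resize(a[210:410,200:420],None,fx=3,fy=3))
m=(z>.055)&(z<.09)&(abs(x-.497)<.03)&(abs(y+.3)<.03)&(a.max(2)>100); print("bottle",m.sum(),np.percentile(W[m],[2,50,98],axis=0).round(4).tolist())
```

```text
2 rows; t= 19.05
[22,0.01,-0.0,0.67,0.01,22,0.01,-0.0,0.67,0.01]
bottle 234 [[0.4839, -0.3121, 0.0596], [0.4932, -0.3087, 0.0791], [0.5078, -0.2993, 0.0893]]
```

View pics/f.png

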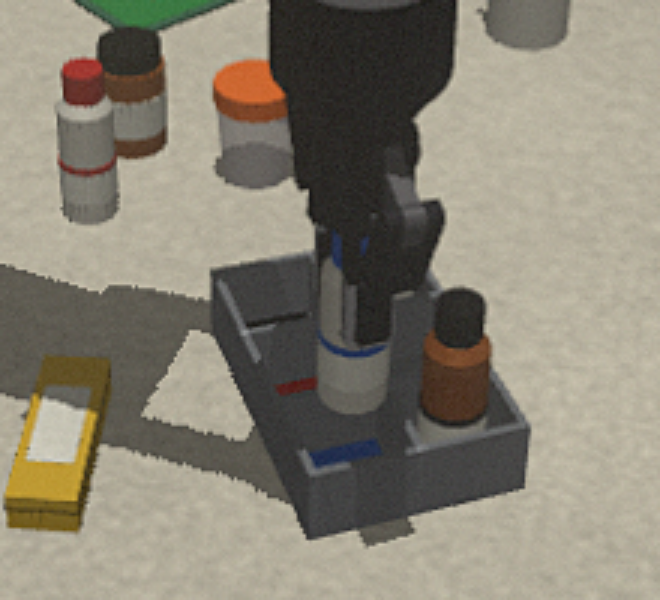

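The upright blue bottle (crop (350,360)) hangs over the blue-tagged corner cell, tag at (345,452). Lowering it.

{"fn": "jog_arm", "kwargs": {"increments": [22,0,0,0.4,0,22,0,0,0.4,0,22,0,0,0.3,0,22,0,0,0.12,0,22,0,0,0.05,0,22,0,0,0,0]}}

```text
clock: 19.7
tcp_pos: [0.4984, -0.295, 0.0149]
tcp_rot: [3.141, -0.0, 3.101]
ft_force: [-0.3, 0.4, -0.2]
width: 0.356
grip_force: 59.4
```

{"fn": "jog_arm", "kwargs": {"increments": [22,0,0,0.04,0,22,0,0,0.03,0,22,0,0,0,0]}}

```text
clock: 20.0
tcp_pos: [0.4986, -0.2951, 0.0127]
tcp_rot: [-3.141, 0.0, 3.101]
ft_force: [-0.9, -0.9, -0.4]
width: 0.351
grip_force: 59.4
```

{"fn": "jog_arm", "kwargs": {"increments": [22,0,0,0.03,0,22,0,0,0,0]}}

```text
clock: 20.2
tcp_pos: [0.499, -0.2952, 0.0123]
tcp_rot: [-3.141, 0.001, 3.101]
ft_force: [-0.6, 1.7, 4.3]
width: 0.357
grip_force: 59.9
```

{"fn": "jog_arm", "kwargs": {"increments": [36,0,0,0,0,45,0,0,0,0,60,0,0,0,0,60,0,0,0,0,60,0,0,-0.3,0,60,0,0,-0.6,0,60,0,0,-0.8,0,60,0,0,-0.8,0]}}

```text
clock: 21.0
tcp_pos: [0.4983, -0.2949, 0.1128]
tcp_rot: [3.142, -0.0, 3.101]
ft_force: [0.3, -0.2, 0.2]
width: 0.702
grip_force: 0.0
```

Run:
```python
from h import *
o=ctrl.get_obs();print(o['tcp_pos'])
a,d=vision.read_camera("side"); W=cloud("side",d); x,y,z=np.moveaxis(W,2,0)
h=cv2.cvtColor(a,cv2.COLOR_BGR2HSV)
m=(h[...,0]>100)&(h[...,0]<130)&(h[...,1]>120)&(abs(x-.497)<.03)&(abs(y+.297)<.03)&(z>.07); print("cap",m.sum(),np.percentile(W[m],[2,50,98],axis=0).round(4).tolist())
p=o['tcp_pos'];plan(.4445,-.035,.125,1.527,85,step=.036,start=[p[0],p[1],.125,3.101])
```

```text
[ 0.49826997 -0.29485213  0.1128137 ]
cap 253 [[0.489, -0.3067, 0.0808], [0.4966, -0.3011, 0.0959], [0.508, -0.2877, 0.1006]]
11 rows; t= 21.05
[85,0.15,0.59,0.0,0.95,85,0.23,0.56,0.0,0.95,85,0.31,0.52,0.0,0.95,85,0.38,0.47,0.0,0.95,85,0.44,0.41,0.0,0.95,85,0.49,0.35,0.0,0.95,85,0.54,0.27,0.0,0.95,85,0.57,0.19,0.0,0.95]
[85,0.59,0.11,0.0,0.95,85,0.6,0.02,0.0,0.95,85,0.6,-0.06,-0.0,0.95]
```

{"fn": "jog_arm", "kwargs": {"increments": [85,0.15,0.6,-0.2,0.95,85,0.25,0.55,-0.1,0.95,85,0.3,0.5,0,0.95,85,0.4,0.45,0,0.95,85,0.45,0.4,0,0.95,85,0.5,0.35,0,0.95,85,0.55,0.25,0,0.95,85,0.55,0.2,0,0.95]}}

```text
clock: 21.85
tcp_pos: [0.4555, -0.1066, 0.124]
tcp_rot: [3.141, 0.001, 1.955]
ft_force: [1.0, 0.2, 0.3]
width: 0.993
grip_force: 0.0
```

{"fn": "jog_arm", "kwargs": {"increments": [85,0.6,0.1,0,0.95,85,0.6,0,0,0.95,85,0.5,-0.05,0,0.9,85,0,0,0,0,85,0,0,0,0]}}

```text
clock: 22.35
tcp_pos: [0.4405, -0.0409, 0.1239]
tcp_rot: [3.14, 0.001, 1.544]
ft_force: [0.6, -0.4, 0.2]
width: 0.994
grip_force: 0.0
```

Run:
```python
from h import *
plan(.4445,-.035,.08,1.527,85,step=.036)
for n in("side","top"):
    a,d=vision.read_camera(n); W=cloud(n,d); x,y,z=np.moveaxis(W,2,0)
    m=(z>.02)&(z<.06)&(abs(x-.4445)<.03)&(abs(y+.035)<.03); print("red",m.sum(),np.percentile(W[m],[2,50,98],axis=0).round(4).tolist() if m.sum() else "")
```

```text
2 rows; t= 22.35
[85,0.08,0.05,0.55,0.06,85,0.08,0.05,0.55,0.06]
red 383 [[0.4285, -0.052, 0.0208], [0.4408, -0.047, 0.0393], [0.4578, -0.0341, 0.059]]
red 0
```

{"fn": "jog_arm", "kwargs": {"increments": [85,0.08,0.05,0.4,0.06,85,0.06,0.05,0.4,0.06,85,0,0,0.3,0,85,0,0,0,0,85,0,0,0,0]}}

```text
clock: 22.95
tcp_pos: [0.4444, -0.0358, 0.0792]
tcp_rot: [-3.141, 0.0, 1.523]
ft_force: [-0.0, 0.2, -0.0]
width: 0.993
grip_force: 0.0
```

Run:
```python
from h import *
plan(.4445,-.0355,.0085,1.527,85,step=.036)
```

```text
2 rows; t= 22.95
[85,0.0,0.0,0.88,-0.01,85,0.0,0.0,0.88,-0.01]
```

{"fn": "jog_arm", "kwargs": {"increments": [85,0,0,0.5,0,85,0,0,0.5,0,85,0,0,0.4,0,85,0,0,0.25,0,85,0,0,0.12,0,85,0,0,0,0,60,0,0,0,0,45,0,0,0,0]}}

```text
clock: 23.75
tcp_pos: [0.4452, -0.0356, 0.0094]
tcp_rot: [3.14, 0.0, 1.523]
ft_force: [0.4, 0.7, 0.4]
width: 0.688
grip_force: 0.0
```

{"fn": "jog_arm", "kwargs": {"increments": [22,0,0,0,0,22,0,0,0,0,22,0,0,0,0,22,0,0,0,0,22,0,0,0,0,22,0,0,0,0]}}

```text
clock: 24.35
tcp_pos: [0.4452, -0.0356, 0.0092]
tcp_rot: [3.14, 0.0, 1.523]
ft_force: [-0.4, -0.1, 6.1]
width: 0.354
grip_force: 59.8
```

{"fn": "jog_arm", "kwargs": {"increments": [22,0,0,-0.2,0,22,0,0,-0.5,0,22,0,0,-0.7,0,22,0,0,-0.7,0,22,0,0,-0.5,0,22,0,0,-0.2,0,22,0,0,0,0]}}

```text
clock: 25.05
tcp_pos: [0.4448, -0.0355, 0.1212]
tcp_rot: [3.14, 0.0, 1.523]
ft_force: [0.2, 0.5, -0.6]
width: 0.352
grip_force: 59.3
```

Run:
```python
from h import *
plan(.500,-.243,.12,1.527,22,step=.036)
```

```text
6 rows; t= 25.05
[22,-0.85,0.27,0.01,-0.0,22,-0.85,0.27,0.01,-0.0,22,-0.85,0.27,0.01,-0.0,22,-0.85,0.27,0.01,-0.0,22,-0.85,0.27,0.01,-0.0,22,-0.85,0.27,0.01,-0.0]
```

{"fn": "jog_arm", "kwargs": {"increments": [22,-0.5,0.16,0,0,22,-0.85,0.27,0,0,22,-0.85,0.27,0,0,22,-0.85,0.27,0,0,22,-0.85,0.27,0,0,22,-0.8,0.25,0,0,22,-0.4,0.13,0,0,22,0,0,0,0]}}

```text
clock: 25.85
tcp_pos: [0.4987, -0.2431, 0.1187]
tcp_rot: [-3.139, -0.002, 1.521]
ft_force: [-0.2, 0.8, -0.5]
width: 0.35
grip_force: 59.4
```

Run:
```python
from h import *
plan(.500,-.243,.065,1.527,22,step=.036)
```

```text
2 rows; t= 25.85
[22,0.0,0.02,0.67,-0.02,22,0.0,0.02,0.67,-0.02]
```

{"fn": "jog_arm", "kwargs": {"increments": [22,0,0.02,0.5,0,22,0,0,0.5,0,22,0,0,0.3,0,22,0,0,0,0,22,0,0,0,0]}}

```text
clock: 26.35
tcp_pos: [0.5001, -0.2415, 0.0684]
tcp_rot: [-3.141, -0.0, 1.524]
ft_force: [0.1, 0.2, -0.3]
width: 0.352
grip_force: 59.3
```

Run:
```python
from h import *
plan(.500,-.243,.0132,1.527,22,step=.036)
a,d=vision.read_camera("side")
cv2.imwrite('pics/g.png',cv2.resize(a[210:410,200:420],None,fx=3,fy=3))
```

```text
2 rows; t= 26.35
[22,-0.02,-0.0,0.69,-0.01,22,-0.02,-0.0,0.69,-0.01]
```

View pics/g.png

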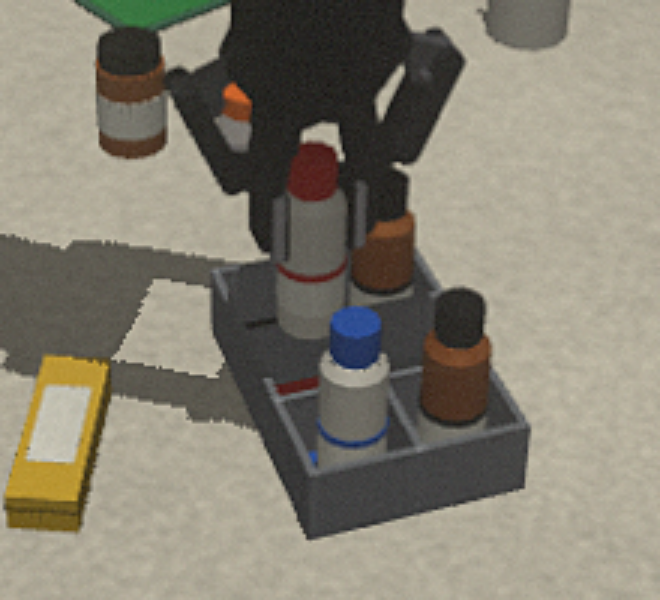

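The blue bottle stands in its cell. The red bottle hangs upright over the middle cell (crop (312,240)), with a red tag strip showing at (296,384). Lowering.

{"fn": "jog_arm", "kwargs": {"increments": [22,-0.03,0,0.4,0,22,0,0,0.4,0,22,0,0,0.3,0,22,0,0,0.15,0,22,0,0,0.05,0,22,0,0,0,0]}}

```text
clock: 27.0
tcp_pos: [0.5, -0.2434, 0.016]
tcp_rot: [-3.141, -0.0, 1.523]
ft_force: [-0.1, 0.5, -0.4]
width: 0.353
grip_force: 59.3
```

{"fn": "jog_arm", "kwargs": {"increments": [22,0,0,0.03,0,22,0,0,0,0]}}

```text
clock: 27.2
tcp_pos: [0.5006, -0.2437, 0.0158]
tcp_rot: [3.141, 0.001, 1.523]
ft_force: [0.6, 0.0, 0.3]
width: 0.351
grip_force: 59.3
```

{"fn": "jog_arm", "kwargs": {"increments": [22,0,0,0.04,0,22,0,0,0.03,0,22,0,0,0,0]}}

```text
clock: 27.5
tcp_pos: [0.5005, -0.2437, 0.0132]
tcp_rot: [3.141, 0.0, 1.523]
ft_force: [-0.5, 1.5, 4.1]
width: 0.357
grip_force: 59.7
```

Contact at the expected height (0.0132 m). Release and back off upward.

{"fn": "jog_arm", "kwargs": {"increments": [36,0,0,0,0,45,0,0,0,0,60,0,0,0,0,60,0,0,0,0,60,0,0,-0.3,0,60,0,0,-0.6,0,60,0,0,-0.9,0,60,0,0,-0.9,0]}}

```text
clock: 28.3
tcp_pos: [0.4998, -0.2432, 0.1219]
tcp_rot: [-3.141, -0.0, 1.523]
ft_force: [-0.6, 0.0, -0.7]
width: 0.703
grip_force: 0.0
```

{"fn": "jog_arm", "kwargs": {"increments": [60,0,0,-0.9,0,60,0.5,-0.5,-0.5,0,60,0.9,0,0,0,60,0.9,0,0,0,60,0.9,0,0,0,60,0.5,0,0,0,60,0,0,0,0]}}

```text
clock: 29.0
tcp_pos: [0.4873, -0.0926, 0.1774]
tcp_rot: [3.14, -0.0, 1.527]
ft_force: [0.5, 0.2, -0.1]
width: 0.704
grip_force: 0.0
```

Run:
```python
from h import *
a,d=vision.read_camera("side"); b,e=vision.read_camera("top")
for n,p,q in(("side",a,d),("top",b,e)):
    W=cloud(n,q);x,y,z=np.moveaxis(W,2,0)
    for nm,c,z0 in(("red",(.5,-.243),.09),("blue",(.498,-.295),.09),("amberA",(.5575,-.195),.09),("amberB",(.55,-.296),.09),("green",(.592,.025),.09),("jar",(.4888,.028),.064),("cup",(.547,-.029),.058)):
        m=(np.hypot(x-c[0],y-c[1])<.028)&(z>z0)&(z<z0+.02)
        print(n,nm,m.sum(),W[m].mean(0).round(4) if m.sum() else "",np.percentile(z[m],95).round(4) if m.sum() else "")
    h=cv2.cvtColor(p,cv2.COLOR_BGR2HSV)
    m=(h[...,0]>18)&(h[...,0]<30)&(h[...,1]>120)&(y>.1)&(y<.4)&(x<.7)&(x>.4)&(z<.1)&(z>.025)
    print("box",cv2.minAreaRect(W[m][:,:2].astype(np.float32)*1000),np.percentile(z[m],[50,95]).round(3))
cv2.imwrite("pics/end.png",cv2.resize(np.hstack([a[120:420,80:440],b[90:390,60:520]]),(800,293)))
```

```text
side red 203 [ 0.4991 -0.2459  0.0973] 0.1005
side blue 232 [ 0.4987 -0.298   0.0973] 0.1003
side amberA 173 [ 0.5555 -0.1989  0.0973] 0.1006
side amberB 207 [ 0.5481 -0.3015  0.0974] 0.1007
side green 88 [0.5918 0.0214 0.0943] 0.097
side jar 238 [0.4872 0.0236 0.0695] 0.0718
side cup 397 [ 0.5452 -0.0345  0.0637] 0.0658
box ((546.7787475585938, 262.4020080566406), (53.21049118041992, 156.96902465820312), 19.18250274658203) [0.034 0.036]
top red 0  
top blue 162 [ 0.5002 -0.2905  0.0978] 0.1012
top amberA 130 [ 0.5583 -0.1937  0.0984] 0.1013
top amberB 156 [ 0.5502 -0.2942  0.0978] 0.1011
top green 147 [0.593  0.026  0.0948] 0.0976
top jar 370 [0.4889 0.0288 0.0701] 0.0728
top cup 604 [ 0.5472 -0.0289  0.0639] 0.067
box ((547.8740234375, 267.0744323730469), (50.27449417114258, 151.37631225585938), 19.301362991333008) [0.036 0.039]
```

View pics/end.png

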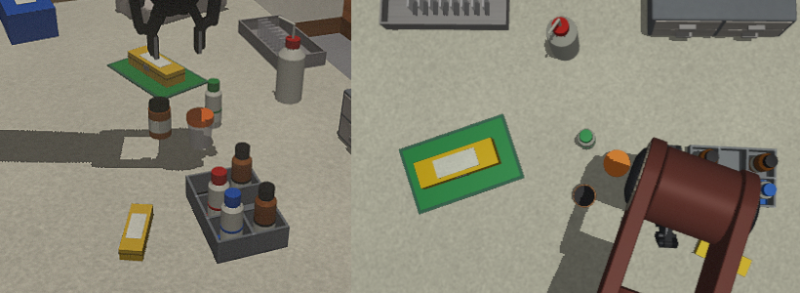

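The final pictures show the box centred on the mat (right half, (457,162)). The red and blue bottles stand in their cells (left half, (218,190) and (231,212)), the bystanders have not moved, and the gripper is clear.

```bash
python3 -c "
from plant import ctrl
print(ctrl.job_done())"
```

```text
the job is handed in; nothing more can be done
None
```

The job is handed in after about 29 s: the slide box lies flat within the mat, the red and blue bottles stand on the floors of their matching cells, and nothing else was moved.

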